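Put the orange-capped battery pack on charge

TASK

Put the orange-capped battery pack on charge: lower it upright, foot first, into the well of the charger, turned to fit, until it stands fully home, and only then let go of it. Leave the green-capped pack standing where it is.

Things in the scene. Friction and masses are not known exactly. Their poses are not given: they have to be found in the camera images.
- orange_pack_centre (a point): Centre of the orange-capped battery pack: a loose black upright block, 34 mm along its x, 46 mm along its y, 100 mm tall, 0.15 to 0.31 kg. Top 24 mm is the orange cap; an orange band runs round its middle; the foot (lowest 8 mm) is 28 x 40 mm. Grip it across the 34 mm (along x), 15 to 35 mm above this point, to keep the fingertips clear of the charger's rim.
- green_pack_centre (a point): Centre (half-way up) of the other battery pack: same shape and size, but with a green cap and band. It stays where it stands. The two packs may have changed places.
- charger: The battery charger: a black box, fixed to the worktop, 42 mm high, with an open well with a grey funnel mouth in its top. Origin on the worktop under the well's middle; the box reaches 45 mm from there to -x, 80 mm to +x and 50 mm either way in y.
- charger_well (a point): Middle of the well's floor, 12 mm above the worktop; axes are the charger's. The well is 42 mm along x, 54 mm along y; a pack fits with its long side along y, either way round. The rim is 30 mm above the floor; the top 10 mm is a 45 degree funnel widening to 62 x 74 mm. A seated pack's centre is 50 mm above this point.
There are look-alikes about, which are no part of the job. What is shaped like the part that bears green_pack_centre but red is not meant.

How it is judged:
By the outcome, as a careful person would: the job done as asked, in the order asked, and still so for the second after the job is handed in, with the robot touching nothing.
It also fails if it takes over 35 s, if anything falls off the work surface, if the arm or the gripper's body presses on something with over 40 N, if the wrist force passes 120 N, or if a joint passes its speed limit or range.

ROBOT

A 7-joint arm with a two-finger parallel gripper is mounted at the origin on a cart in front of the work surface, level with it; the furniture and walls round the work are solid. World frame = base frame: x ahead of the robot, y to its left, z up, the work surface at z = 0. Lengths are in m, angles in rad, forces in N, time in s.
With the tool pointing down it reaches from about 0.425 to 0.925 m from the base axis. Payload 6.8 kg.
Tool frame: the origin (TCP) lies between the finger pads; the fingertips stand r.tcp_to_tips ahead of it and the grasp point (between the pads) lies 3 mm ahead of it (r.tcp_to_tips is the distance from the TCP to the fingertips, in m); z points along the fingers, y is the line along which they close (so a half turn about z gives the same grasp; the last joint's range is limited). The gripper opens to 85 mm and grips with 20 to 120 N. Pads are 22 mm wide; open, the fingers measure 114 mm over their backs; the gripper's body (76 mm by 85 mm) begins 54 mm behind the grasp point. The pads swing forward as they close: fully open they stand 13 mm farther back than shut.
Start: joints at [0.995, 0.477, 0.022, 1.555, -0.011, 1.109, -0.083], TCP at [0.304, -0.602, 0.253] pointing down, gripper open.
Joint ranges: [-2.96, 2.96], [-0.34, 2.1], [-1.41, 1.46], [0.24, 2.44], [-1.37, 4.51], [0.17, 1.92], [-2.96, 2.96]. Speed limits (rad/s): [2.39, 2.39, 3.14, 3.14, 3.14, 3.14, 3.14].

INTERFACE

Orientations are given as a rotation vector (axis times angle).
In Python, from bench import r gives the robot as it stands. The module is installed in compiled form; this text tells all that it offers.
- The arm moves only by the tool step_arm, never from a script. Its argument "moves" is a list of rows, each an object of numbers: "rx", "ry", "rz": the turn, a rotation vector about the tool's x, y, z in degrees; "dx", "dy", "dz": the shift along the tool's x, y, z in mm; "gripper": the opening, from -1 (shut) to 1 (fully open). In form: [{"rx": .., "ry": .., "rz": .., "dx": .., "dy": .., "dz": .., "gripper": ..}, ...]. A call has 1 to 20 rows; each row shifts and turns the commanded pose from where the row before left it, along the tool's axes as they then stand; what a row does not reach is not made up. A row lasts 1/8 s, in which the tool goes at most 62.5 mm and 10.7 degrees, less where a joint would pass 70% of its speed; a pose out of reach is approached as far as the arm can. A call is refused whole if a number of a shift passes 62.5 or a number of a turn 10.7, either way. A call with a gripper value outside its range is refused whole. The fingers move at their own pace and stop on an object; "grip_force" is the grip in N (left out, the last holds). Time passes only in rows, so rows that do not move let the fingers close. It gives the time, the measured TCP pose, the force, the opening and the grip force at its end, in the units of the state.
- r.get_obs(): the state, without advancing time (a new reading comes with each control period).
- r.grab_frame(name): name is "side" or "top"; returns the picture (480x640x3 uint8, blue, green, red); there is no depth.
- r.camera_info(name): a dict with "mtx" (3x3 intrinsics, pixels), "rvec" (rotation vector, rad) and "tvec" (3), from world to camera coordinates, as OpenCV has them. Camera axes: x right, y down, z forward; pixel columns grow to the right and rows downward; lengths in m; the calibration is good to about 2 mm. A picture is of the moment at which its call begins. camera_info takes no time and is no camera call.
- r.hand_in(): hands the job in; it is judged then, once.
The state is a dict: "clock": time; "joints": joint angles; "qvel": joint speeds; "tau": joint torques, N m; "tcp_pos": TCP position; "orientation": TCP orientation; "contact_force": force on the tool from outside, world axes, zero at the start; "moment": the same for the moment, N m; "grip_width": finger opening in m; "gripper_force": force on a finger pad.
Only numpy, scipy, OpenCV 4.12 (cv2) and the standard library are available. Lean on these libraries where they do the work, as an engineer would, in place of code of your own. Each camera call takes 0.05 s, during which the arm holds its last target. There are 200 camera calls.

## Working session

There is one attempt and no reset: what is moved stays moved. The work goes in short steps, Python scripts to look and compute and a tool call to move; the robot and the scene stay as the last step left them, time stands still between calls to the robot, and variables do not carry over. Pictures are saved under pics/ and viewed, at most 10 in all, crops included, and the job is handed in when it is done.

Besides the shell and the picture viewer there is one more tool, called after "Call:" by a JSON object that holds its "name" and its "arguments", one argument or row to a line. step_arm: Moves the arm, as the interface text tells. Its arguments: {"type":"object","properties":{"moves":{"type":"array","items":{"type":"object","properties":{"rx":{"type":"number"},"ry":{"type":"number"},"rz":{"type":"number"},"dx":{"type":"number"},"dy":{"type":"number"},"dz":{"type":"number"},"gripper":{"type":"number"}}}},"grip_force":{"type":"number"}},"required":["moves"]}

```bash
mkdir -p pics; python3 - <<'E'
from bench import r
import cv2
for n in("side","top"):
    cv2.imwrite(f"pics/{n}0.png",r.grab_frame(n))
    print(n,r.camera_info(n))
o=r.get_obs();print(o,r.tcp_to_tips)
E
```

```text
side {'mtx': array([[615.4268328 ,   0.        , 319.50121434],
       [  0.        , 615.4268328 , 222.45219698],
       [  0.        ,   0.        ,   1.        ]]), 'rvec': array([ 2.06455253, -0.01662198,  0.04680487]), 'tvec': array([-0.52969059,  0.08279465,  0.97743648])}
top {'mtx': array([[436.23319167,   0.        , 319.36091825],
       [  0.        , 436.23319167, 237.44767116],
       [  0.        ,   0.        ,   1.        ]]), 'rvec': array([ 2.18718154, -2.13482056,  0.1000197 ]), 'tvec': array([0.04174142, 0.53000187, 0.869017  ])}
{'clock': 0.1, 'joints': array([ 0.99487686,  0.47767593,  0.02234897,  1.55634525, -0.01151366,
        1.10931088, -0.08309419]), 'qvel': array([-3.21455979e-03, -6.11799350e-04, -8.71361035e-04, -3.31215538e-03,
       -4.03949604e-04, -3.22233154e-04,  7.32745295e-05]), 'tau': array([ 4.14410722e-03, -5.97765183e+01,  1.61367182e+00, -2.81955582e+01,
        1.28815646e-02,  5.08469384e-03, -9.85624638e-06]), 'tcp_pos': array([ 0.30415344, -0.60203372,  0.25245396]), 'orientation': array([-3.05453693e+00, -7.27831224e-01,  7.47619451e-04]), 'contact_force': array([ 0.54996066, -0.01438224, -0.05215502]), 'moment': array([0.00822067, 0.03674528, 0.02283469]), 'gripper_force': 0.0, 'grip_width': 0.08522919910492982} 0.022
```

View pics/side0.png

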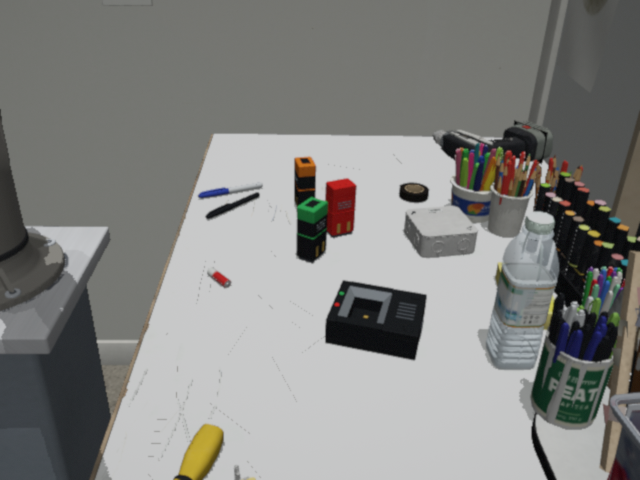

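View pics/top0.png

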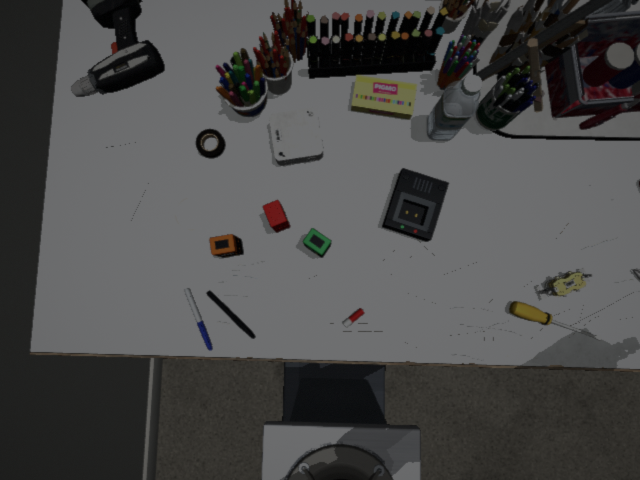

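```bash
cat > h.py <<'E'
from bench import r
import numpy as np, cv2
def cam(n):
    c=r.camera_info(n); R=cv2.Rodrigues(c["rvec"])[0]; return c["mtx"],R,c["tvec"],c
def cast(n,px,z):
    K,R,t,c=cam(n); px=np.atleast_2d(px).astype(float)
    d=(R.T@np.linalg.solve(K,np.c_[px,np.ones(len(px))].T)).T; o=-R.T@t
    return o+d*((z-o[2])/d[:,2])[:,None]
def proj(n,p):
    c=r.camera_info(n); return cv2.projectPoints(np.atleast_2d(p).astype(float),c["rvec"],c["tvec"],c["mtx"],None)[0][:,0]
E
python3 - <<'E'
from h import *
im=cv2.imread("pics/top0.png"); s=cv2.imread("pics/side0.png")
a=cv2.resize(im[195:275,190:340],None,fx=4,fy=4,interpolation=cv2.INTER_CUBIC)
b=cv2.resize(im[160:250,370:460],None,fx=5,fy=5,interpolation=cv2.INTER_CUBIC)[:320]
b=cv2.resize(im[165:245,375:455],None,fx=4,fy=4,interpolation=cv2.INTER_CUBIC)[:,:200]
b=cv2.resize(im[165:245,380:450],(200,229))
c=cv2.resize(s[150:270,285:365],None,fx=3,fy=3); d=cv2.resize(s[275:365,320:435],None,fx=3,fy=3)
C=np.zeros((600,800,3),np.uint8); C[:320,:600]=a; C[:229,600:]=b; C[320:590,:345]=d; C[320:600,350:590]=c[:280]
cv2.imwrite("pics/crop.png",C)
hsv=cv2.cvtColor(im,cv2.COLOR_BGR2HSV)
for nm,lo,hi in(("or",8,20),("gr",55,80)):
    m=cv2.inRange(hsv,(lo,120,60),(hi,255,255)); m[:195]=0;m[275:]=0;m[:,:190]=0;m[:,345:]=0
    cs=max(cv2.findContours(m,0,2)[0],key=cv2.contourArea)
    rc=cv2.minAreaRect(cs); bx=cv2.boxPoints(rc); print(nm,rc,cast("top",bx,.1).round(4).tolist())
print(cast("top",[(412,209)],.012),cast("top",[[402,170],[447,184],[430,240],[383,226]],.042), proj("top",r.get_obs()["tcp_pos"]))
E
```

```text
or ((221.770263671875, 244.12161254882812), (17.26189422607422, 23.837852478027344), 80.53767395019531) [[0.5161, 0.2636, 0.1], [0.5246, 0.2193, 0.1], [0.4924, 0.2124, 0.1], [0.4839, 0.2566, 0.1]]
gr ((316.6153869628906, 241.07691955566406), (23.297405242919922, 16.641006469726562), 33.690067291259766) [[0.5127, 0.0856, 0.1], [0.5395, 0.0688, 0.1], [0.5158, 0.0316, 0.1], [0.4891, 0.0484, 0.1]]
[[ 0.59530791 -0.13853507  0.012     ]] [[ 0.67067062 -0.11188521  0.042     ]
 [ 0.64340125 -0.20381642  0.042     ]
 [ 0.52747519 -0.1689615   0.042     ]
 [ 0.55375738 -0.07403257  0.042     ]] [[760.19742329 383.78938375]]
```

View pics/crop.png

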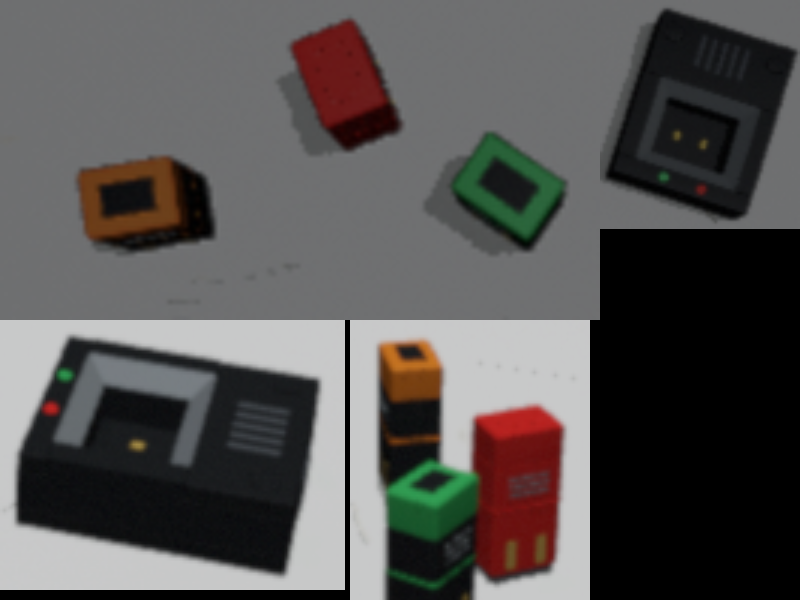

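```bash
python3 - <<'E'
from h import *
def big(m): return max(cv2.findContours(m,0,1)[0],key=cv2.contourArea)
def show(t,n,c,z):
    # cast contour to plane, then min rect in mm
    P=cast(n,c[:,0,:],z)[:,:2]*1000
    rc=cv2.minAreaRect(P.astype(np.float32)); b=cv2.boxPoints(rc)
    e=[b[1]-b[0],b[2]-b[1]]; L=max(e,key=np.linalg.norm)
    print(t,n,np.round(rc[0],1),np.round(rc[1],1),"long dir deg",round(np.degrees(np.arctan2(L[1],L[0]))%180,1))
S=4
for n,boxes in (("top",{"or":(200,225,250,265),"gr":(295,220,340,262),"ch":(376,162,456,248)}),("side",{"or":(288,150,322,190),"gr":(292,190,332,235),"ch":(318,275,435,365)})):
    im=cv2.imread(f"pics/{n}0.png")
    for k,(x0,y0,x1,y1) in boxes.items():
        c=cv2.resize(im[y0:y1,x0:x1],None,fx=S,fy=S,interpolation=cv2.INTER_CUBIC)
        hsv=cv2.cvtColor(c,cv2.COLOR_BGR2HSV)
        f=lambda ct:(ct.astype(float)+.5)/S-.5+np.array([x0,y0])
        if k!="ch":
            lo,hi=((5,22),(50,85))[k=="gr"]
            m=cv2.inRange(hsv,(lo,110,40),(hi,255,255))
            cs,h=cv2.findContours(m,cv2.RETR_CCOMP,1)
            holes=[q for q,hh in zip(cs,h[0]) if hh[3]>=0]
            if holes: show(k+" window",n,f(max(holes,key=cv2.contourArea)),.1)
            v=hsv[...,2][m>0]; t,_=cv2.threshold(v,0,255,cv2.THRESH_OTSU)
            show(k+" cap",n,f(big(m)),.1)
            show(k+" bright%d"%t,n,f(big(m&cv2.inRange(hsv[...,2],t,255))),.1)
        else:
            g=c.max(2)
            t,_=cv2.threshold(g,0,255,cv2.THRESH_OTSU)
            if n=="top":
                print(np.percentile(g,[5,20,40,60,80,95]),t)
            cv2.imwrite(f"pics/ch_{n}.png",c)
            for T in (40,50,60,70): 
                m=cv2.inRange(g,0,T); show(f"box<{T}",n,f(big(m)),.042)
            # grey funnel, kept inside the box
            for T in (45,55,65):
                m=cv2.inRange(g,T,255); H,W=g.shape
                cs=[q for q in cv2.findContours(m,0,1)[0] if cv2.contourArea(q)>400 and q[...,0].min()>2 and q[...,1].min()>2 and q[...,0].max()<W-3 and q[...,1].max()<H-3]
                for q in cs: show(f"funnel>{T}",n,f(q),.042)
E
```

```text
or window top [504.6 238.8] [15.1 24.6] long dir deg 100.9
or cap top [503.9 237. ] [34.4 46.7] long dir deg 100.9
or bright81 top [504.3 238.2] [33.1 44.6] long dir deg 101.2
gr window top [514.8  58.7] [25.9 15.9] long dir deg 56.3
gr cap top [513.6  58.6] [45.6 33.1] long dir deg 56.6
gr bright77 top [514.7  58.5] [43.5 31.1] long dir deg 56.9
[ 17.  24.  48. 112. 112. 113.] 69.0
box<40 top [ 599.6 -138.2] [101.9 130.1] long dir deg 162.9
box<50 top [ 599.6 -138.1] [103.1 131.1] long dir deg 162.9
box<60 top [ 599.6 -138.1] [104.2 132. ] long dir deg 162.8
box<70 top [ 599.1 -137.8] [105.4 133.6] long dir deg 162.9
or window side [506.9 245.8] [11.9 16.8] long dir deg 103.7
or cap side [507.2 216.3] [37.1 96.5] long dir deg 91.0
or bright140 side [506.7 238.4] [33.1 48.8] long dir deg 101.5
gr window side [517.5  64.2] [20.6 12.1] long dir deg 59.8
gr cap side [516.4  43.7] [97.9 48.1] long dir deg 86.5
gr bright109 side [517.2  59.7] [48.3 34.8] long dir deg 56.4
box<40 side [ 600.3 -162.9] [143.2 124.3] long dir deg 73.0
box<50 side [ 600.3 -162.8] [143.9 124.8] long dir deg 73.0
box<60 side [ 600.3 -162.8] [144.5 125.2] long dir deg 72.9
box<70 side [ 600.3 -162.7] [145.1 125.6] long dir deg 72.9
```

```bash
python3 - <<'E'
from h import *
S=4
K,R,t,c=cam("top");print("cam top",-R.T@t)
for n,(x0,y0,x1,y1),Ts in (("top",(376,162,456,248),(30,34,38,42)),("side",(318,275,435,365),(60,80,100))):
    im=cv2.imread(f"pics/{n}0.png")[y0:y1,x0:x1]
    g=cv2.resize(im,None,fx=S,fy=S,interpolation=cv2.INTER_CUBIC).max(2); H,W=g.shape
    # mask by box interior in world
    yy,xx=np.mgrid[:H,:W]; px=np.c_[(xx.ravel()+.5)/S-.5+x0,(yy.ravel()+.5)/S-.5+y0]
    P=cast(n,px,.042)[:,:2]*1000; a=np.radians(-17.1)
    M=np.array([[np.cos(a),np.sin(a)],[-np.sin(a),np.cos(a)]]); Q=(P-[585,-134])@M.T
    ins=((abs(Q[:,0])<48)&(abs(Q[:,1])<44)).reshape(H,W)
    for T in Ts:
        m=((g>T)&ins).astype(np.uint8)
        k,lab,st,_=cv2.connectedComponentsWithStats(m); 
        for i in [j for j in range(1,k) if st[j,4]>1500]:
            s=(lab==i).ravel(); q=Q[s]; lo,hi=np.percentile(q,[.5,99.5],axis=0)
            rc=cv2.minAreaRect(P[s].astype(np.float32)); print(n,T,"rel box",lo.round(1),hi.round(1),"size",(hi-lo).round(1),"ctr world",(M.T@((lo+hi)/2)+[585,-134]).round(1),rc)
    # box top edges: dark extents along centre strips
    if n=="top":
      dk=(g<70).ravel()
      for ax in(0,1):
        s=dk&(abs(Q[:,1-ax])<25); print("dark extent",ax,np.percentile(Q[s,ax],[.3,99.7]).round(1))
E
```

```text
cam top [0.43461398 0.04187557 0.92043034]
top 30 rel box [-40.  -39.8] [33.3 35.9] size [73.3 75.7] ctr world [ 581.2 -134.9] ((580.7608642578125, -134.90829467773438), (77.18376159667969, 75.26359558105469), 72.68382263183594)
top 34 rel box [-29.9 -39.2] [32.8 35.4] size [62.7 74.6] ctr world [ 585.8 -136.2] ((585.8184814453125, -136.31536865234375), (75.84813690185547, 63.51808547973633), 72.74213409423828)
top 38 rel box [-29.5 -38.7] [32.3 35. ] size [61.8 73.7] ctr world [ 585.8 -136.2] ((585.7875366210938, -136.30471801757812), (74.72713470458984, 62.68706512451172), 72.93441009521484)
top 42 rel box [-29.1 -38.1] [31.8 34.5] size [60.9 72.6] ctr world [ 585.8 -136.1] ((585.7449340820312, -136.187744140625), (73.59513092041016, 61.83699417114258), 72.89276123046875)
dark extent 0 [-50.6  80.6]
dark extent 1 [-51.6  52.3]
side 60 rel box [-47.9 -43.5] [-30.7  43.3] size [17.3 86.8] ctr world [ 547.4 -122.5] ((547.7188720703125, -122.52682495117188), (87.94876861572266, 17.96949577331543), 72.89181518554688)
side 60 rel box [-28.2 -35.6] [35.6 40.8] size [63.9 76.4] ctr world [
[... 164 characters left out ...]
e [16.6 86.9] ctr world [ 547.1 -122.4] ((547.4927368164062, -122.45721435546875), (87.94876861572266, 17.49638557434082), 72.89181518554688)
side 80 rel box [-27.5 -34.5] [34.9 39.7] size [62.4 74.2] ctr world [ 589.3 -132.6] ((589.3138427734375, -132.71087646484375), (75.52130126953125, 63.100711822509766), 73.18927764892578)
side 100 rel box [-48.  -43.6] [-40.1  43.4] size [ 7.9 87. ] ctr world [ 542.9 -121.1] ((542.9828491210938, -121.069091796875), (87.94874572753906, 8.0591459274292), 72.89168548583984)
side 100 rel box [-26.6 -32.8] [33.7 38.5] size [60.3 71.4] ctr world [ 589.2 -132.3] ((589.14013671875, -132.6660614013672), (73.04397583007812, 61.19199752807617), 72.74610900878906)
```

Call:
{"name": "step_arm", "arguments": {
  "moves": [
    {"dx":36.8,"dy":-33,"gripper":1},
    {"dx":36.8,"dy":-33,"gripper":1},
    {"dx":36.8,"dy":-33,"gripper":1},
    {"dx":36.8,"dy":-33,"gripper":1},
    {"dx":36.8,"dy":-33,"gripper":1},
    {"dx":36.8,"dy":-33,"gripper":1},
    {"dx":36.8,"dy":-33,"gripper":1},
    {"dx":36.8,"dy":-33,"gripper":1},
    {"dx":36.8,"dy":-33,"gripper":1},
    {"dx":36.8,"dy":-33,"gripper":1},
    {"dx":36.8,"dy":-33,"gripper":1},
    {"dx":36.8,"dy":-33,"gripper":1},
    {"dx":14.6,"dy":-33,"gripper":1},
    {"dx":14.6,"dy":-33,"gripper":1},
    {"dx":14.6,"dy":-33,"gripper":1},
    {"dx":14.6,"dy":-33,"gripper":1},
    {"dx":14.6,"dy":-33,"gripper":1},
    {"dx":14.6,"dy":-33,"gripper":1},
    {"dx":14.6,"dy":-33,"gripper":1},
    {"dx":14.6,"dy":-33,"gripper":1}
  ]
}}

```text
invalid input at $.moves[0]: expected keys rx, ry, rz, dx, dy, dz, gripper
```

Call:
{"name": "step_arm", "arguments": {
  "moves": [
    {"rz":-9.3,"gripper":1},
    {"rz":-9.3,"gripper":1},
    {"rz":-9.3,"gripper":1},
    {"rz":-9.3,"gripper":1},
    {"rz":-9.3,"gripper":1},
    {"rz":-9.3,"gripper":1},
    {"rz":-9.3,"gripper":1},
    {"rz":-9.3,"gripper":1},
    {"gripper":1},
    {"gripper":1}
  ]
}}

```text
invalid input at $.moves[0]: expected keys rx, ry, rz, dx, dy, dz, gripper
```

```bash
cat >> h.py <<'E'
def need(x,y,z,closedeg):
    """tool-frame shift (mm) at present attitude and rz (deg) to target, closing line along closedeg"""
    o=r.get_obs(); T=cv2.Rodrigues(o["orientation"])[0]
    s=1000*T.T@(np.array([x,y,z])/1000-o["tcp_pos"])
    a=np.degrees(np.arctan2(T[1,1],T[0,1])); rz=-((closedeg-a+90)%180-90)
    print("clock",o["clock"],"tcp",(o["tcp_pos"]*1000).round(1),"tool z",T[:,2].round(3),"close dir",a.round(2))
    print("shift",s.round(1),"rz",rz.round(2),"F",o["contact_force"].round(1),"width",o["grip_width"].round(4),"grip",o["gripper_force"],"q",o["joints"].round(2))
E
python3 -c "
from h import *
need(505.3,238.4,150,11.2)"
```

```text
clock 0.1 tcp [ 304.2 -602.   252.5] tool z [-0.001  0.001 -1.   ] close dir -63.2Traceback (most recent call last):
  File "<string>", line 3, in <module>
    need(505.3,238.4,150,11.2)
    ~~~~^^^^^^^^^^^^^^^^^^^^^^
  File "h.py", line 17, in need
    print("shift",s.round(1),"rz",rz.round(2),"F",o["contact_force"].round(1),"width",o["grip_width"].round(4),"grip",o["gripper_force"],"q",o["joints"].round(2))
                                                                                      ^^^^^^^^^^^^^^^^^^^^^
AttributeError: 'float' object has no attribute 'round'
```

All keys are required.

Call:
{"name": "step_arm", "arguments": {
  "moves": [
    {"rx":0,"ry":0,"rz":0,"dx":36.8,"dy":-33,"dz":0,"gripper":1},
    {"rx":0,"ry":0,"rz":0,"dx":36.8,"dy":-33,"dz":0,"gripper":1},
    {"rx":0,"ry":0,"rz":0,"dx":36.8,"dy":-33,"dz":0,"gripper":1},
    {"rx":0,"ry":0,"rz":0,"dx":36.8,"dy":-33,"dz":0,"gripper":1},
    {"rx":0,"ry":0,"rz":0,"dx":36.8,"dy":-33,"dz":0,"gripper":1},
    {"rx":0,"ry":0,"rz":0,"dx":36.8,"dy":-33,"dz":0,"gripper":1},
    {"rx":0,"ry":0,"rz":0,"dx":36.8,"dy":-33,"dz":0,"gripper":1},
    {"rx":0,"ry":0,"rz":0,"dx":36.8,"dy":-33,"dz":0,"gripper":1},
    {"rx":0,"ry":0,"rz":0,"dx":36.8,"dy":-33,"dz":0,"gripper":1},
    {"rx":0,"ry":0,"rz":0,"dx":36.8,"dy":-33,"dz":0,"gripper":1},
    {"rx":0,"ry":0,"rz":0,"dx":36.8,"dy":-33,"dz":0,"gripper":1},
    {"rx":0,"ry":0,"rz":0,"dx":36.8,"dy":-33,"dz":0,"gripper":1},
    {"rx":0,"ry":0,"rz":0,"dx":14.6,"dy":-33,"dz":0,"gripper":1},
    {"rx":0,"ry":0,"rz":0,"dx":14.6,"dy":-33,"dz":0,"gripper":1},
    {"rx":0,"ry":0,"rz":0,"dx":14.6,"dy":-33,"dz":0,"gripper":1},
    {"rx":0,"ry":0,"rz":0,"dx":14.6,"dy":-33,"dz":0,"gripper":1},
    {"rx":0,"ry":0,"rz":0,"dx":14.6,"dy":-33,"dz":0,"gripper":1},
    {"rx":0,"ry":0,"rz":0,"dx":14.6,"dy":-33,"dz":0,"gripper":1},
    {"rx":0,"ry":0,"rz":0,"dx":14.6,"dy":-33,"dz":0,"gripper":1},
    {"rx":0,"ry":0,"rz":0,"dx":14.6,"dy":-33,"dz":0,"gripper":1}
  ]
}}

```text
clock: 2.6
tcp_pos: [0.5049, 0.2393, 0.253]
orientation: [3.056, 0.728, -0.001]
contact_force: [0.3, 0.2, -0.3]
grip_width: 0.0852
gripper_force: 0.0
```

Call:
{"name": "step_arm", "arguments": {
  "moves": [
    {"rx":0,"ry":0,"rz":-9.3,"dx":0,"dy":0,"dz":0,"gripper":1},
    {"rx":0,"ry":0,"rz":-9.3,"dx":0,"dy":0,"dz":0,"gripper":1},
    {"rx":0,"ry":0,"rz":-9.3,"dx":0,"dy":0,"dz":0,"gripper":1},
    {"rx":0,"ry":0,"rz":-9.3,"dx":0,"dy":0,"dz":0,"gripper":1},
    {"rx":0,"ry":0,"rz":-9.3,"dx":0,"dy":0,"dz":0,"gripper":1},
    {"rx":0,"ry":0,"rz":-9.3,"dx":0,"dy":0,"dz":0,"gripper":1},
    {"rx":0,"ry":0,"rz":-9.3,"dx":0,"dy":0,"dz":0,"gripper":1},
    {"rx":0,"ry":0,"rz":-9.3,"dx":0,"dy":0,"dz":0,"gripper":1},
    {"rx":0,"ry":0,"rz":0,"dx":0,"dy":0,"dz":0,"gripper":1},
    {"rx":0,"ry":0,"rz":0,"dx":0,"dy":0,"dz":0,"gripper":1}
  ]
}}

```text
clock: 3.85
tcp_pos: [0.5051, 0.2382, 0.2531]
orientation: [-1.998, -2.424, 0.001]
contact_force: [-0.7, -0.7, 0.1]
grip_width: 0.0852
gripper_force: 0.0
```

```bash
sed -i 's/o\["grip_width"\].round(4)/round(o["grip_width"],4)/' h.py
python3 -c "
from h import *
need(505.3,238.4,150,11.2)"
```

```text
clock 3.85 tcp [505.1 238.2 253.1] tool z [-0. -0. -1.] close dir 11.02
shift [  0.2   0.3 103.1] rz -0.18 F [-0.7 -0.7  0.1] width 0.0852 grip 0.0 q [-0.02  0.36 -0.67  1.8   0.25  1.07 -0.59]
```

Call:
{"name": "step_arm", "arguments": {
  "moves": [
    {"rx":0,"ry":0,"rz":-0.2,"dx":0.2,"dy":0.3,"dz":30,"gripper":1},
    {"rx":0,"ry":0,"rz":0,"dx":0,"dy":0,"dz":30,"gripper":1},
    {"rx":0,"ry":0,"rz":0,"dx":0,"dy":0,"dz":30,"gripper":1},
    {"rx":0,"ry":0,"rz":0,"dx":0,"dy":0,"dz":30,"gripper":1},
    {"rx":0,"ry":0,"rz":0,"dx":0,"dy":0,"dz":25,"gripper":1},
    {"rx":0,"ry":0,"rz":0,"dx":0,"dy":0,"dz":20,"gripper":1},
    {"rx":0,"ry":0,"rz":0,"dx":0,"dy":0,"dz":10,"gripper":1},
    {"rx":0,"ry":0,"rz":0,"dx":0,"dy":0,"dz":0,"gripper":1},
    {"rx":0,"ry":0,"rz":0,"dx":0,"dy":0,"dz":0,"gripper":1}
  ]
}}

```text
clock: 4.97
tcp_pos: [0.506, 0.2391, 0.0791]
orientation: [1.99, 2.43, 0.002]
contact_force: [-0.9, 0.3, 0.8]
grip_width: 0.0851
gripper_force: 0.0
```

Call:
{"name": "step_arm", "arguments": {
  "grip_force": 50,
  "moves": [
    {"rx":0,"ry":0,"rz":0,"dx":0,"dy":0,"dz":0,"gripper":0.2},
    {"rx":0,"ry":0,"rz":0,"dx":0,"dy":0,"dz":0,"gripper":0},
    {"rx":0,"ry":0,"rz":0,"dx":0,"dy":0,"dz":0,"gripper":-0.15},
    {"rx":0,"ry":0,"rz":0,"dx":0,"dy":0,"dz":0,"gripper":-1},
    {"rx":0,"ry":0,"rz":0,"dx":0,"dy":0,"dz":0,"gripper":-1},
    {"rx":0,"ry":0,"rz":0,"dx":0,"dy":0,"dz":0,"gripper":-1},
    {"rx":0,"ry":0,"rz":0,"dx":0,"dy":0,"dz":0,"gripper":-1}
  ]
}}

```text
clock: 5.85
tcp_pos: [0.5057, 0.2387, 0.0786]
orientation: [1.99, 2.431, 0.001]
contact_force: [-1.1, -0.5, 5.2]
grip_width: 0.0338
gripper_force: 49.7
```

Call:
{"name": "step_arm", "arguments": {
  "moves": [
    {"rx":0,"ry":0,"rz":0,"dx":0,"dy":0,"dz":-5,"gripper":-1},
    {"rx":0,"ry":0,"rz":0,"dx":0,"dy":0,"dz":-15,"gripper":-1},
    {"rx":0,"ry":0,"rz":0,"dx":0,"dy":0,"dz":-30,"gripper":-1},
    {"rx":0,"ry":0,"rz":0,"dx":0,"dy":0,"dz":-30,"gripper":-1},
    {"rx":0,"ry":0,"rz":0,"dx":0,"dy":0,"dz":-30,"gripper":-1},
    {"rx":0,"ry":0,"rz":0,"dx":0,"dy":0,"dz":-25,"gripper":-1},
    {"rx":0,"ry":0,"rz":0,"dx":0,"dy":0,"dz":-10,"gripper":-1},
    {"rx":0,"ry":0,"rz":0,"dx":0,"dy":0,"dz":0,"gripper":-1},
    {"rx":0,"ry":0,"rz":0,"dx":0,"dy":0,"dz":0,"gripper":-1}
  ]
}}

```text
clock: 6.98
tcp_pos: [0.5049, 0.2382, 0.2223]
orientation: [-1.989, -2.431, 0.003]
contact_force: [-0.2, -0.6, -2.5]
grip_width: 0.0335
gripper_force: 50.0
```

```bash
python3 -c "
from h import *
need(587,-134.8,224,-17.1)
cv2.imwrite('pics/side1.png',r.grab_frame('side'))"
```

```text
clock 6.975 tcp [504.9 238.2 222.3] tool z [-0.002 -0.001 -1.   ] close dir 11.41
shift [-381.9    6.7   -1.6] rz 28.51 F [-0.2 -0.6 -2.5] width 0.0335 grip 50.0389963388443 q [-0.03  0.4  -0.66  1.83  0.28  1.01 -0.61]
```

View pics/side1.png

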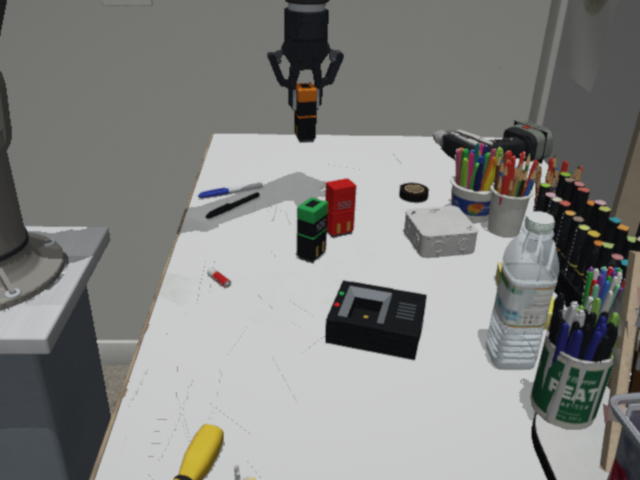

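Call:
{"name": "step_arm", "arguments": {
  "moves": [
    {"rx":0,"ry":0,"rz":0,"dx":-15,"dy":0,"dz":0,"gripper":-1},
    {"rx":0,"ry":0,"rz":0,"dx":-30,"dy":0,"dz":0,"gripper":-1},
    {"rx":0,"ry":0,"rz":0,"dx":-40,"dy":0,"dz":0,"gripper":-1},
    {"rx":0,"ry":0,"rz":0,"dx":-40,"dy":0,"dz":0,"gripper":-1},
    {"rx":0,"ry":0,"rz":0,"dx":-40,"dy":3.5,"dz":0,"gripper":-1},
    {"rx":0,"ry":0,"rz":0,"dx":-40,"dy":3.5,"dz":0,"gripper":-1},
    {"rx":0,"ry":0,"rz":0,"dx":-40,"dy":0,"dz":0,"gripper":-1},
    {"rx":0,"ry":0,"rz":0,"dx":-40,"dy":0,"dz":0,"gripper":-1},
    {"rx":0,"ry":0,"rz":0,"dx":-40,"dy":0,"dz":0,"gripper":-1},
    {"rx":0,"ry":0,"rz":0,"dx":-37,"dy":0,"dz":0,"gripper":-1},
    {"rx":0,"ry":0,"rz":0,"dx":-20,"dy":0,"dz":0,"gripper":-1},
    {"rx":0,"ry":0,"rz":5.5,"dx":0,"dy":0,"dz":0,"gripper":-1},
    {"rx":0,"ry":0,"rz":8,"dx":0,"dy":0,"dz":0,"gripper":-1},
    {"rx":0,"ry":0,"rz":9,"dx":0,"dy":0,"dz":0,"gripper":-1},
    {"rx":0,"ry":0,"rz":6,"dx":0,"dy":0,"dz":0,"gripper":-1},
    {"rx":0,"ry":0,"rz":0,"dx":0,"dy":0,"dz":0,"gripper":-1},
    {"rx":0,"ry":0,"rz":0,"dx":0,"dy":0,"dz":0,"gripper":-1},
    {"rx":0,"ry":0,"rz":0,"dx":0,"dy":0,"dz":0,"gripper":-1}
  ]
}}

```text
clock: 9.28
tcp_pos: [0.5878, -0.1344, 0.2232]
orientation: [-2.526, -1.868, 0.0]
contact_force: [-0.1, 0.4, -1.2]
grip_width: 0.0336
gripper_force: 49.9
```

```bash
python3 -c "
from h import *
need(587,-134.8,132,-17.1)
for n in('side','top'): cv2.imwrite('pics/%s2.png'%n,r.grab_frame(n))
a=cv2.imread('pics/side2.png')[60:380,220:520];b=cv2.imread('pics/top2.png')[100:320,330:530]
C=np.zeros((480,800,3),np.uint8);C[:426,:400]=cv2.resize(a,(400,426));C[:440,400:]=cv2.resize(b,(400,440));cv2.imwrite('pics/c2.png',C)"
```

```text
clock 9.275 tcp [ 587.8 -134.4  223.2] tool z [-0.  0. -1.] close dir -17.03
shift [-0.6 -0.6 91.2] rz 0.07 F [-0.1  0.4 -1.2] width 0.0336 grip 49.85431171953678 q [ 0.45  0.42 -0.43  1.74  0.2   1.02 -0.35]
```

View pics/c2.png

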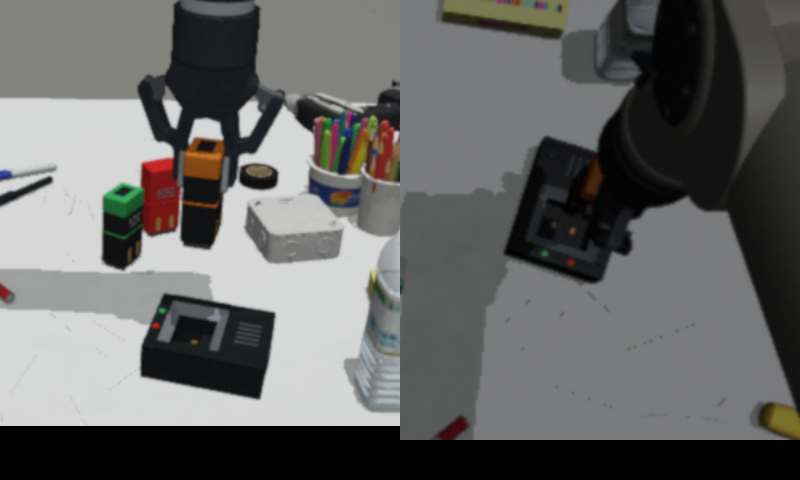

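Call:
{"name": "step_arm", "arguments": {
  "moves": [
    {"rx":0,"ry":0,"rz":0,"dx":-0.6,"dy":-0.6,"dz":15,"gripper":-1},
    {"rx":0,"ry":0,"rz":0,"dx":0,"dy":0,"dz":25,"gripper":-1},
    {"rx":0,"ry":0,"rz":0,"dx":0,"dy":0,"dz":25,"gripper":-1},
    {"rx":0,"ry":0,"rz":0,"dx":0,"dy":0,"dz":20,"gripper":-1},
    {"rx":0,"ry":0,"rz":0,"dx":0,"dy":0,"dz":10,"gripper":-1},
    {"rx":0,"ry":0,"rz":0,"dx":0,"dy":0,"dz":4,"gripper":-1},
    {"rx":0,"ry":0,"rz":0,"dx":0,"dy":0,"dz":0,"gripper":-1},
    {"rx":0,"ry":0,"rz":0,"dx":0,"dy":0,"dz":0,"gripper":-1}
  ]
}}

```text
clock: 10.38
tcp_pos: [0.5877, -0.1349, 0.1251]
orientation: [2.526, 1.866, 0.002]
contact_force: [0.2, -0.3, -2.4]
grip_width: 0.0335
gripper_force: 49.8
```

```bash
python3 -c "
from h import *
need(587,-134.8,90.6,-17.1)
cv2.imwrite('pics/side3.png',r.grab_frame('side'))
a=cv2.imread('pics/side3.png')[150:370,280:460]
cv2.imwrite('pics/c3.png',cv2.resize(a,None,fx=2.7,fy=2.7,interpolation=cv2.INTER_CUBIC))"
```

```text
clock 10.375 tcp [ 587.7 -134.9  125.1] tool z [ 0.002 -0.    -1.   ] close dir -17.1
shift [-0.1 -0.7 34.5] rz 0.0 F [ 0.2 -0.3 -2.4] width 0.0335 grip 49.84688155353069 q [ 0.42  0.54 -0.4   1.82  0.27  0.84 -0.41]
```

View pics/c3.png

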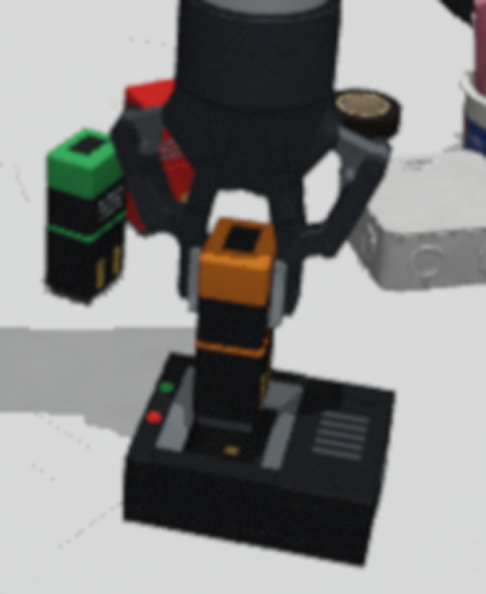

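Call:
{"name": "step_arm", "arguments": {
  "moves": [
    {"rx":0,"ry":0,"rz":0,"dx":0,"dy":0,"dz":4,"gripper":-1},
    {"rx":0,"ry":0,"rz":0,"dx":0,"dy":0,"dz":4,"gripper":-1},
    {"rx":0,"ry":0,"rz":0,"dx":0,"dy":0,"dz":4,"gripper":-1},
    {"rx":0,"ry":0,"rz":0,"dx":0,"dy":0,"dz":0,"gripper":-1}
  ]
}}

```text
clock: 10.92
tcp_pos: [0.5867, -0.1348, 0.1117]
orientation: [-2.526, -1.866, 0.001]
contact_force: [-0.2, -0.2, -2.0]
grip_width: 0.0337
gripper_force: 49.8
```

Call:
{"name": "step_arm", "arguments": {
  "moves": [
    {"rx":0,"ry":0,"rz":0,"dx":0,"dy":0,"dz":3,"gripper":-1},
    {"rx":0,"ry":0,"rz":0,"dx":0,"dy":0,"dz":3,"gripper":-1},
    {"rx":0,"ry":0,"rz":0,"dx":0,"dy":0,"dz":2,"gripper":-1},
    {"rx":0,"ry":0,"rz":0,"dx":0,"dy":0,"dz":0,"gripper":-1}
  ]
}}

```text
clock: 11.42
tcp_pos: [0.587, -0.1348, 0.1041]
orientation: [-2.527, -1.866, 0.0]
contact_force: [0.5, -0.5, -2.0]
grip_width: 0.0336
gripper_force: 49.8
```

No contact; the foot is about 25 mm up, past the funnel. Continue to the floor.

Call:
{"name": "step_arm", "arguments": {
  "moves": [
    {"rx":0,"ry":0,"rz":0,"dx":0,"dy":0,"dz":3,"gripper":-1},
    {"rx":0,"ry":0,"rz":0,"dx":0,"dy":0,"dz":3,"gripper":-1},
    {"rx":0,"ry":0,"rz":0,"dx":0,"dy":0,"dz":3,"gripper":-1},
    {"rx":0,"ry":0,"rz":0,"dx":0,"dy":0,"dz":2,"gripper":-1},
    {"rx":0,"ry":0,"rz":0,"dx":0,"dy":0,"dz":0,"gripper":-1}
  ]
}}

```text
clock: 12.05
tcp_pos: [0.5869, -0.1348, 0.0931]
orientation: [-2.527, -1.866, 0.0]
contact_force: [-1.0, -0.2, -1.7]
grip_width: 0.0331
gripper_force: 49.8
```

Call:
{"name": "step_arm", "arguments": {
  "moves": [
    {"rx":0,"ry":0,"rz":0,"dx":0,"dy":0,"dz":1,"gripper":-1},
    {"rx":0,"ry":0,"rz":0,"dx":0,"dy":0,"dz":1,"gripper":-1},
    {"rx":0,"ry":0,"rz":0,"dx":0,"dy":0,"dz":0,"gripper":-1}
  ]
}}

```text
clock: 12.42
tcp_pos: [0.5871, -0.1348, 0.0913]
orientation: [-2.527, -1.867, -0.0]
contact_force: [-0.2, -0.3, -1.5]
grip_width: 0.0332
gripper_force: 49.8
```

Call:
{"name": "step_arm", "arguments": {
  "moves": [
    {"rx":0,"ry":0,"rz":0,"dx":0,"dy":0,"dz":1,"gripper":-1},
    {"rx":0,"ry":0,"rz":0,"dx":0,"dy":0,"dz":0,"gripper":-1}
  ]
}}

```text
clock: 12.68
tcp_pos: [0.5872, -0.1349, 0.0906]
orientation: [2.527, 1.866, 0.0]
contact_force: [-0.9, 0.2, 1.9]
grip_width: 0.0334
gripper_force: 50.1
```

Call:
{"name": "step_arm", "arguments": {
  "moves": [
    {"rx":0,"ry":0,"rz":0,"dx":0,"dy":0,"dz":0.7,"gripper":-1},
    {"rx":0,"ry":0,"rz":0,"dx":0,"dy":0,"dz":0,"gripper":-1}
  ]
}}

```text
clock: 12.92
tcp_pos: [0.5873, -0.1348, 0.0906]
orientation: [2.527, 1.866, 0.0]
contact_force: [-2.5, 0.5, 8.0]
grip_width: 0.0335
gripper_force: 50.8
```

Call:
{"name": "step_arm", "arguments": {
  "moves": [
    {"rx":0,"ry":0,"rz":0,"dx":0,"dy":0,"dz":-0.7,"gripper":-1},
    {"rx":0,"ry":0,"rz":0,"dx":0,"dy":0,"dz":0,"gripper":0},
    {"rx":0,"ry":0,"rz":0,"dx":0,"dy":0,"dz":0,"gripper":0.6},
    {"rx":0,"ry":0,"rz":0,"dx":0,"dy":0,"dz":0,"gripper":0.8},
    {"rx":0,"ry":0,"rz":0,"dx":0,"dy":0,"dz":0,"gripper":0.8},
    {"rx":0,"ry":0,"rz":0,"dx":0,"dy":0,"dz":0,"gripper":0.8}
  ]
}}

```text
clock: 13.68
tcp_pos: [0.5871, -0.1348, 0.0903]
orientation: [2.527, 1.867, 0.0]
contact_force: [1.0, -0.0, -0.5]
grip_width: 0.0769
gripper_force: 0.0
```

Call:
{"name": "step_arm", "arguments": {
  "moves": [
    {"rx":0,"ry":0,"rz":0,"dx":0,"dy":0,"dz":-10,"gripper":0.8},
    {"rx":0,"ry":0,"rz":0,"dx":0,"dy":0,"dz":-25,"gripper":0.8},
    {"rx":0,"ry":0,"rz":0,"dx":0,"dy":0,"dz":-30,"gripper":0.8},
    {"rx":0,"ry":0,"rz":0,"dx":0,"dy":0,"dz":-30,"gripper":0.8},
    {"rx":0,"ry":0,"rz":0,"dx":0,"dy":0,"dz":-30,"gripper":0.8},
    {"rx":0,"ry":0,"rz":0,"dx":0,"dy":0,"dz":-10,"gripper":0.8},
    {"rx":0,"ry":0,"rz":0,"dx":0,"dy":0,"dz":0,"gripper":0.8},
    {"rx":0,"ry":0,"rz":0,"dx":0,"dy":0,"dz":0,"gripper":0.8}
  ]
}}

```text
clock: 14.68
tcp_pos: [0.5863, -0.1348, 0.224]
orientation: [-2.526, -1.866, 0.002]
contact_force: [-0.1, 0.2, -0.6]
grip_width: 0.077
gripper_force: 0.0
```

```bash
python3 -c "
from h import *
need(587,-134.8,224,-17.1)
cv2.imwrite('pics/side4.png',r.grab_frame('side'))
a=cv2.imread('pics/side4.png')[150:370,280:460]
cv2.imwrite('pics/c4.png',cv2.resize(a,None,fx=2.7,fy=2.7,interpolation=cv2.INTER_CUBIC))"
```

```text
clock 14.675 tcp [ 586.3 -134.8  224. ] tool z [-0.002  0.    -1.   ] close dir -17.1
shift [0.2 0.7 0. ] rz 0.0 F [-0.1  0.2 -0.6] width 0.077 grip 0.0 q [ 0.45  0.42 -0.43  1.74  0.2   1.02 -0.35]
```

View pics/c4.png

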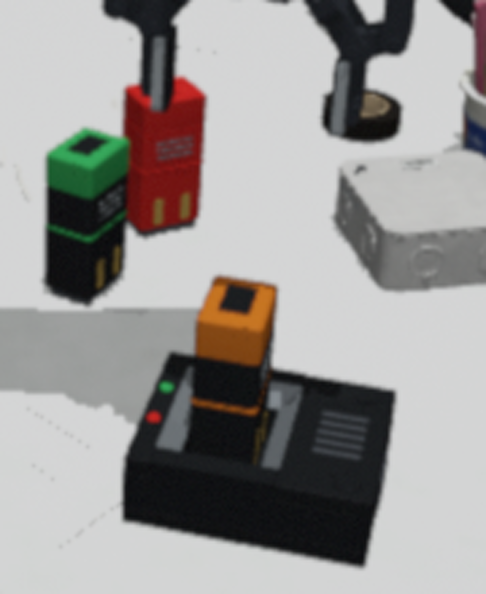

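The crop shows the orange pack upright in the well (cap at crop 238,300), with the gripper clear above it and the green pack unmoved.

```bash
python3 -c "
from bench import r
print(r.hand_in())"
```

```text
the job is handed in; nothing more can be done
None
```

The orange-capped pack stands upright and fully home in the charger well; I let go only after it touched the floor at the expected height, the green-capped pack was not touched, and I handed the job in at about 15 s (no verdict came back).

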